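Clamp the test-bench tube with a U-bolt

ROBOT

A 7-joint arm with a two-finger parallel gripper is mounted at the origin on the work surface. World frame = base frame: x ahead of the robot, y to its left, z up, the work surface at z = 0. Lengths are in m, angles in rad, forces in N, time in s.
With the tool pointing down it reaches from about 0.4 to 0.875 m from the base axis. Payload 19.3 kg.
Tool frame: the origin (TCP) lies between the finger pads; the fingertips stand ahead of it and the grasp point (between the pads) lies 8 mm behind it (bot.tip_extent is the x of the fingertips in the tool frame, in m); x points along the fingers, y is the direction in which the jaws open and shut, and the axes are right-handed (so a half turn about x gives the same grasp; the last joint's range is limited). The gripper opens to 85 mm and grips with 20 to 120 N. Pads are 22 mm wide; open, the fingers measure 114 mm over their backs; the gripper's body (76 mm by 85 mm) begins 54 mm behind the grasp point. The pads swing forward as they close: fully open they stand 13 mm farther back than shut.
Start: joints at [-1.349, 0.521, -0.036, 1.599, 0.021, 1.021, -0.113], TCP at [0.18, 0.599, 0.242] pointing down, gripper open.
Joint ranges: [-2.91, 2.91], [-0.3, 2.13], [-1.5, 1.42], [0.17, 2.43], [-1.26, 4.41], [0.16, 1.93], [-2.52, 2.52]. Speed limits (rad/s): [1.89, 1.89, 2.39, 2.39, 3.01, 3.01, 3.01].

INTERFACE

Orientations are given as [roll, pitch, yaw] about the fixed x, y, z axes, in that order (R = Rz(yaw) Ry(pitch) Rx(roll)).
In Python, from workcell import observe, grab_frame, camera_info, bot, nets gives the robot as it stands.
- The arm moves only by the tool jog_arm, never from a script. Its argument "commands" is a list of rows, each a list of 6 numbers: the shift along the tool's x, y, z in mm, then the turn, a rotation vector about the tool's x, y, z in rad. A call has 1 to 20 rows; each row shifts and turns the pose as measured when the row begins, along the tool's axes as they then stand; what a row does not reach is not made up. A row lasts 1/10 s, in which the tool goes at most 50 mm and 8.59 degrees, less where a joint would pass 70% of its speed; a pose out of reach is approached as far as the arm can. A call is refused whole if a number of a shift passes 50 or a number of a turn 0.15, either way. A call with a gripper value outside its range is refused whole. "gripper" is the closure in counts, from 0 (fully open) to 255 (shut), set as the call begins (left out, the last holds). The fingers move at their own pace and stop on an object; "newtons" is the grip in N (left out, the last holds). Time passes only in rows, so rows that do not move let the fingers close. It gives the time, the measured TCP pose, the force and the opening at its end, in the units of the state.
- observe(): the state, without advancing time (a new reading comes with each control period).
- grab_frame(name): name is "scene" or "top" or "wrist"; returns the picture (480x640x3 uint8, red, green, blue); there is no depth.
- camera_info(name): a dict with "fov_y" (degrees; the focal length in pixels is half the picture's height over the tangent of half this angle, whatever the lens; pixels are square), "cx", "cy" (the principal point, pixels), "R" (3x3) and "t" (3): a world point X has camera coordinates R X + t; the wrist camera has in their place "tool_from_camera" (4x4, takes a point from camera to tool coordinates, whose origin is the TCP and whose axes are the tool frame's). Camera axes: x right, y down, z forward; pixel columns grow to the right and rows downward; lengths in m; the calibration is good to about 2 mm. A picture is of the moment at which its call begins: read the wrist's pose just before it. camera_info takes no time and is no camera call.
- bot.job_done(): hands the job in, once; it reports no verdict.
Trained networks look in the newest picture that a camera, given by its name, has taken for a name from the list of things; names that differ only in an ending like _2 or _b are one class to them, and where a whole thing is asked for, a point or a joint stands for the part that bears it (a point fixed in the world has none). Each returns a list of dicts, best first, with "p" (0 to 1); they miss things now and then, are a little off and sometimes report something else, mostly with a low value. They report only what shows in the picture. A call takes as long as a camera call.
- nets.find_in(camera, name): "rect" ([left, top, right, bottom] in pixels, round what is visible of it).
- nets.silhouettes(camera, name): "mask" (480x640 bool, what is visible of it) and "rect" ([left, top, right, bottom] in pixels, round what is visible of it).
- nets.pinpoint(camera, name): "location" ([column, row] in pixels: a listed point, or the origin of a listed thing).
The state is a dict: "clock": time; "qpos": joint angles; "qd": joint speeds; "joint_efforts": joint torques, N m; "position": TCP position; "tool_rot": TCP orientation; "force": force on the tool from outside, world axes, zero at the start; "moment": the same for the moment, N m; "grip_width": finger opening in m.
Only numpy, scipy, OpenCV 4.12 (cv2) and the standard library are available. Lean on these libraries where they do the work, as an engineer would, in place of code of your own. Each camera call takes 0.05 s, during which the arm holds its last target.

TASK

Take the narrower of the two U-bolts out of the storage block, straddle the tube of the clamp fixture with it, feel gently for the two holes of the sliding saddle plate under the tube, and press the U-bolt fully home until it rests on the tube. The plate's exact place along the tube is not known, so search with light touches and never force the U-bolt; leave it standing there released, and leave everything else on the bench where it is.

Things in the scene. Friction and masses are not known exactly. Their poses are not given: they have to be found in the camera images.
- ubolt: The narrower U-bolt, steel, upright in either slot of the storage block, about 0.2 kg. Two parallel round legs 8 mm thick, at own x = -25 and +25 mm (50 mm apart), tips tapered over the last 3 mm to 6 mm. Origin: midway between the leg tips, at tip level; own z points up to the crown, own x runs from leg to leg. The crown's underside is 75 mm above the tips.
- ubolt_grip (a point): Point to hold the narrower U-bolt, in its black grip block 101 mm above the leg tips. The block is 36 mm along the U-bolt's x and 14 mm along its y, and reaches from 75 to 119 mm above the tips. Take it across its 14 mm, from above; lower fingertips would meet the tube when the U-bolt is home.
- wide_ubolt: The other U-bolt, alike but with legs 76 mm apart: not wanted, too wide for the plate. Stands in the other slot. Origin and axes as for the narrower one.
- holder: Grey storage block, fixed, 120 mm (own x) by 175 mm (own y) by 45 mm high, origin at the centre of its underside. Two slots along own x, 97 mm long and 10 mm wide, at own y = -42.5 and +42.5 mm, floor 10 mm above the bench; the U-bolts stand on that floor, legs along the slot, and lift straight up.
- fixture: Clamp fixture, fixed: dark base plate 120 mm (own x) by 280 mm (own y) by 12 mm, origin at the centre of its underside, own z up. A steel tube of 24 mm diameter runs along own y, top 95 mm above the bench, between two bearing blocks 60 mm wide and 112 mm high at own y = 107 to 137 mm on both sides. More than 50 N on the fixture, by U-bolt or hand, spoils it.
- tube_top (a point): Point on top of the fixture's tube, midway along it, 95 mm above the bench, over the fixture's origin. Home, the grip block's underside rests on the tube's top, legs in both holes, leg tips 20 mm above the bench.
- plate_end (a point): Fixed point of the fixture at own x = 0, y = 0, 60 mm up: the height of the top of the saddle plate under the tube: aluminium, 94 (own x) by 100 (own y) by 16 mm, two 10.3 mm holes at own x = -25 and +25 mm. The plate slides along the tube, rubbing with 8 N, and is not measured: the line through its holes lies 4 to 36 mm from this point towards the fixture's +y. Find it by feel or eye.
- ejector (a joint): Travel of the black ejector bar under the two holes of the saddle plate, in m: 0 up (its top 34 mm above the bench, 10 mm under the plate), growing as the legs push it down, about 0.014 when the U-bolt is home, at most 0.016. It rubs with about 8 N and stays where it is left; it does not spring back.
- wrench: Bystander: steel wrench lying on the bench between robot and fixture. Leave alone.
- bearing: Bystander: shielded ball bearing, 52 mm across, 15 mm high, between the storage block and the fixture. Leave alone.
- coupling: Bystander: dark stepped steel coupling, 48 mm across, 50 mm high, near the robot. Leave alone.
- screwdriver: Bystander: screwdriver lying beyond the storage block. Leave alone.
- oil_bottle: Bystander: white bottle, 48 mm across, 130 mm high, to the right of the storage block. Leave alone.

How it is judged:
By the outcome, as a careful person would: the job done as asked, in the order asked, and still so for the second after the job is handed in, with the robot touching nothing.
It also fails if it takes over 64 s, if anything falls off the work surface, if the arm or the gripper's body presses on something with over 40 N, if the wrist force passes 120 N, or if a joint passes its speed limit or range.

## Working session

There is one attempt and no reset: what is moved stays moved. The work goes in short steps, Python scripts to look and compute and a tool call to move; the robot and the scene stay as the last step left them, time stands still between calls to the robot, and variables do not carry over. Pictures are saved under pics/ and viewed, and the job is handed in when it is done.

Besides the shell and the picture viewer there is one more tool, called after ">>>" as name([rows], argument=value, ...), one row to a line, values as JSON. jog_arm: Moves the arm, as the interface text tells. Its arguments: {"type":"object","properties":{"commands":{"type":"array","items":{"type":"array","items":{"type":"number"}}},"gripper":{"type":"number"},"newtons":{"type":"number"}},"required":["commands"]}

```bash
mkdir -p pics; ls; python3 - <<'E'
from workcell import observe, grab_frame, camera_info, bot, nets
import cv2
s=observe();print(s['clock'],s['position'],s['tool_rot'],s['force'],bot.tip_extent)
for n in ['scene','top']:
    im=grab_frame(n); cv2.imwrite(f'pics/{n}0.png',im[:,:,::-1])
    c=camera_info(n);print(n,c)
print(camera_info('wrist'))
E
```

```text
pics
0.0 [0.17973197 0.59826278 0.24172787] [-1.47965588  1.56965108 -1.77143162] [-0.50768103 -0.007085   -0.5184836 ] 0.011
scene {'fov_y': 52.64354937122269, 'cx': 318.7655929931588, 'cy': 240.49437854303278, 'R': array([[-0.62795326,  0.77824773, -0.00227219],
       [ 0.59497206,  0.47818547, -0.64602392],
       [-0.50168012, -0.40702472, -0.76331379]]), 't': array([ 0.40827358, -0.21688522,  1.27875637])}
top {'fov_y': 46.299380359976986, 'cx': 324.9681264405864, 'cy': 230.5552632977428, 'R': array([[ 0.00309174, -0.9998631 ,  0.01625474],
       [-0.98995799, -0.00535758, -0.14126033],
       [ 0.14132808, -0.01565477, -0.98983903]]), 't': array([-0.1139539 ,  0.53228788,  1.20485773])}
{'fov_y': 70.33252994060959, 'cx': 322.873530502677, 'cy': 237.202732564859, 'tool_from_camera': array([[ 5.35979262e-04, -3.01372736e-01,  9.53506259e-01,
        -1.31147256e-01],
       [ 9.99999814e-01,  4.37647972e-04, -4.23787460e-04,
         2.96869610e-04],
       [-2.89582094e-04,  9.53506310e-01,  3.01372915e-01,
        -7.74118409e-02],
       [ 0.00000000e+00,  0.00000000e+00,  0.00000000e+00,
         1.00000000e+00]])}
```

View pics/scene0.png

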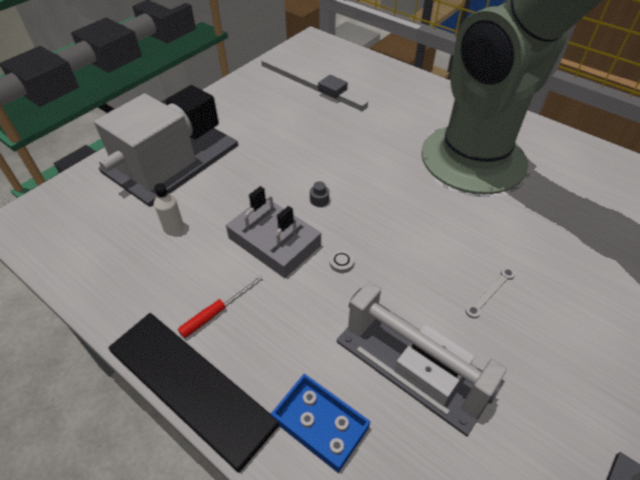

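View pics/top0.png

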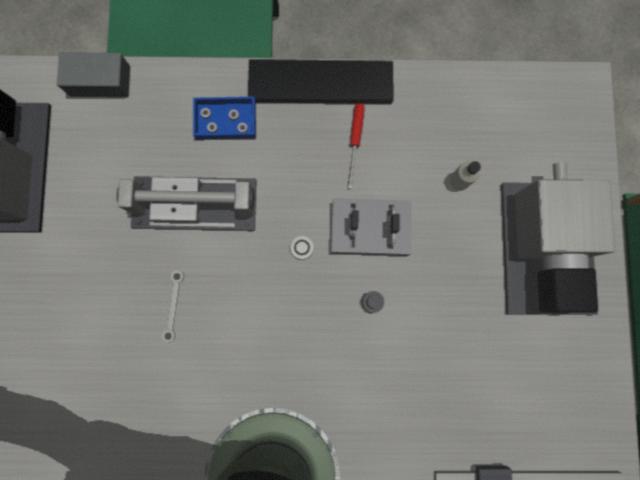

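Both views show the fixture at top-view (193,203) with plate holes near (175,187)/(175,210), and the two U-bolts near (353,222) and (394,226). Now zooming in and running the networks.

```bash
python3 - <<'E'
from workcell import observe, grab_frame, camera_info, bot, nets
import cv2
a=cv2.imread('pics/top0.png');b=cv2.imread('pics/scene0.png')
import numpy as np
cv2.imwrite('pics/topz.png',np.vstack([cv2.resize(a[165:245,110:270],(800,400),interpolation=cv2.INTER_CUBIC)]))
cv2.imwrite('pics/topz2.png',cv2.resize(a[190:265,320:420],(800,600),interpolation=cv2.INTER_CUBIC))
cv2.imwrite('pics/scz.png',cv2.resize(b[170:280,215:335],(654,600),interpolation=cv2.INTER_CUBIC))
for cam in ['top','scene']:
  for n in ['ubolt','wide_ubolt','ubolt_grip','tube_top','plate_end','holder','fixture']:
    r=nets.pinpoint(cam,n)
    print(cam,n,[(np.round(q['location'],1).tolist(),round(q['p'],2)) for q in r[:3]])
print(observe()['clock'])
E
```

```text
top ubolt [([351.4, 226.9], 0.44)]
top wide_ubolt [([390.3, 230.3], 0.65)]
top ubolt_grip [([355.7, 221.0], 0.68)]
top tube_top [([188.1, 196.5], 0.67), ([460.1, 180.5], 0.65)]
top plate_end [([192.7, 199.4], 0.66)]
top holder [([369.2, 231.8], 0.8)]
top fixture [([193.2, 201.0], 0.75)]
scene ubolt [([288.8, 249.6], 0.59)]
scene wide_ubolt [([260.5, 228.4], 0.95)]
scene ubolt_grip [([284.8, 212.8], 0.58)]
scene tube_top [([424.3, 336.0], 0.82), ([413.7, 363.3], 0.56)]
scene plate_end [([422.0, 345.6], 0.67)]
scene holder [([274.7, 240.2], 0.74), ([319.5, 199.1], 0.22)]
scene fixture [([412.1, 362.6], 0.75)]
0.8
```

View pics/topz.png

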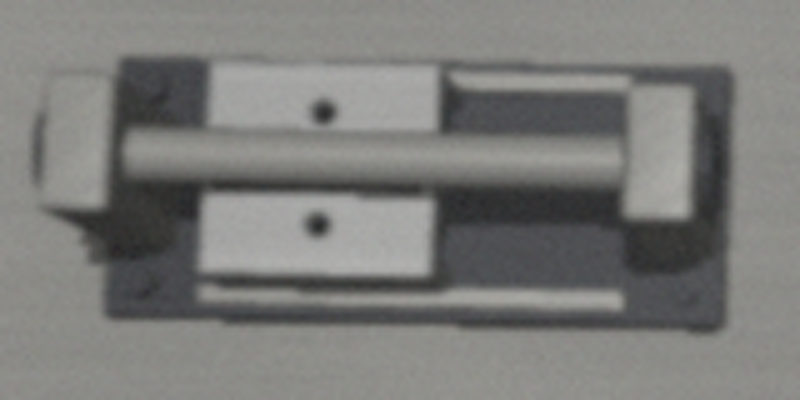

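View pics/topz2.png

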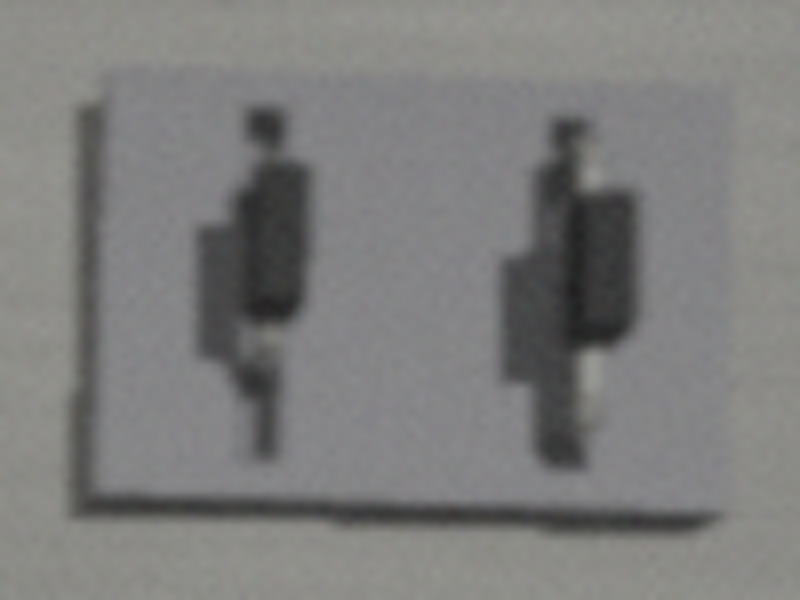

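View pics/scz.png

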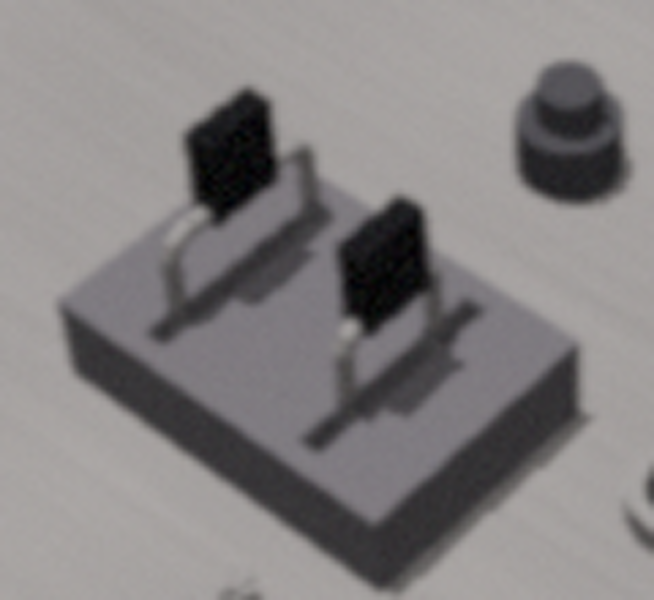

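```bash
cat > h.py <<'E'
import numpy as np
from workcell import camera_info
from scipy.spatial.transform import Rotation as Rot
def K(c): 
    f=240/np.tan(np.radians(c['fov_y'])/2); return f
def ray(c,uv):
    f=K(c); d=np.array([(uv[0]-c['cx'])/f,(uv[1]-c['cy'])/f,1.]); R=np.array(c['R'])
    return -R.T@np.array(c['t']), R.T@d
def atz(c,uv,z):
    o,d=ray(c,uv); return o+d*(z-o[2])/d[2]
def proj(c,X):
    p=np.array(c['R'])@np.asarray(X)+np.array(c['t']); return K(c)*p[:2]/p[2]+[c['cx'],c['cy']]
def wristcam(s):
    c=dict(camera_info('wrist')); T=np.array(c['tool_from_camera'])
    Rt=Rot.from_euler('xyz',s['tool_rot']).as_matrix(); 
    Rw=Rt@T[:3,:3]; tw=Rt@T[:3,3]+np.array(s['position'])
    c['R']=Rw.T; c['t']=-Rw.T@tw; return c
E
python3 - <<'E'
from h import *
t=camera_info('top');s=camera_info('scene')
z8=lambda u,v:(320+u/8,190+v/8); z5=lambda u,v:(110+u/5,165+v/5)
sc=lambda u,v:(215+u*120/654,170+v*110/600)
P=lambda n,c,uv,z:print(n,np.round(atz(c,uv,z)*1000,1))
for uv in [(105,68),(735,85),(725,515),(92,495)]: P('holder top',t,z8(*uv),.045)
for uv in [(62,303),(375,522),(580,345)]: P('holder scene',s,sc(*uv),.045)
for uv in [(120,58),(733,70),(722,328),(107,315)]: P('fix top',t,z5(*uv),.012)
for uv in [(323,111),(318,225)]: P('hole',t,z5(*uv),.060)
# grip block top center narrow: top face in top view
for uv in [(278,240)]: P('grip narrow (z~.117)',t,z8(*uv),.111)
for uv in [(605,265)]: P('grip wide',t,z8(*uv),.111)
P('grip scene',s,(284.8,212.8),.111)
P('tubetop top',t,(188.1,196.5),.095);P('tubetop sc',s,(424.3,336),.095)
P('plate_end top',t,(192.7,199.4),.06);P('plate_end sc',s,(422,345.6),.06)
P('fixture top',t,(193.2,201),.0);P('fix sc',s,(412,362.6),0)
E
```

```text
holder top [ 603.9 -129.5   45. ]
holder top [ 600.2 -304.9   45. ]
holder top [ 480.  -299.9   45. ]
holder top [ 484.7 -126.1   45. ]
holder scene [ 600.2 -301.    45. ]
holder scene [ 604.  -129.2   45. ]
holder scene [ 486.9 -124.2   45. ]
fix top [658.6 324.1  12. ]
fix top [654.9  44.8  12. ]
fix top [535.6  47.3  12. ]
fix top [540.  323.9  12. ]
hole [623.9 218.5  60. ]
hole [573.2 218.6  60. ]
grip narrow (z~.117) [ 545.1 -172.8  111. ]
grip wide [ 539.  -258.4  111. ]
grip scene [ 535.5 -182.1  111. ]
tubetop top [596.2 180.2  95. ]
tubetop sc [593.  186.9  95. ]
plate_end top [597. 178.  60.]
plate_end sc [591.6 188.   60. ]
fixture top [605.1 190.2   0. ]
fix sc [600.  182.6   0. ]
```

```bash
cat >> h.py <<'E'
def Rtool(s): return Rot.from_euler('xyz',s['tool_rot']).as_matrix()
def target_R(yaw, sgn=1):
    # tool x down, tool y along sgn*(ubolt y axis) for ubolt yaw
    y=sgn*np.array([-np.sin(yaw),np.cos(yaw),0]); x=np.array([0,0,-1.]); return np.column_stack([x,y,np.cross(x,y)])
def delta(s,pos,R):
    Rc=Rtool(s); return np.round(Rc.T@(np.array(pos)-s['position'])*1000,1), np.round(Rot.from_matrix(Rc.T@R).as_rotvec(),4)
E
python3 - <<'E'
from h import *
from workcell import observe
s=observe();print(np.round(Rtool(s),3),s['qpos'],s['grip_width'])
for g in (1,-1): print(g,delta(s,[.545,-.173,.25],target_R(-.028,g)))
E
```

```text
[[-0.     0.288  0.958]
 [ 0.     0.958 -0.288]
 [-1.     0.    -0.   ]] [-1.34917759  0.52139876 -0.03630316  1.59944792  0.02119092  1.02111863
 -0.11281917] 0.0856330600998806
1 (array([  -7.7, -633.9,  571.8]), array([-0.2639, -0.    , -0.    ]))
-1 (array([  -7.7, -633.9,  571.8]), array([ 2.8777, -0.    ,  0.    ]))
```

>>> jog_arm([
  [-4,0,40,-0.132,0,0],
  [-4,0,40,-0.132,0,0],
  [0,-30,40,0,0,0],
  [0,-30,40,0,0,0],
  [0,-30,40,0,0,0],
  [0,-30,40,0,0,0],
  [0,-45,20,0,0,0],
  [0,-48,10,0,0,0],
  [0,-48,0,0,0,0],
  [0,-48,0,0,0,0],
  [0,-48,0,0,0,0],
  [0,-48,0,0,0,0],
], gripper=0, newtons=60)

```text
clock: 2.0
position: [0.4454, 0.167, 0.248]
tool_rot: [1.686, 1.568, 1.677]
force: [1.7, 0.7, 0.8]
grip_width: 0.0855
```

```bash
python3 - <<'E'
from h import *
from workcell import observe
s=observe();print(s['clock'],s['position'],s['qpos'],s['force'])
print(delta(s,[.545,-.173,.25],target_R(-.028)))
E
```

```text
2.0 [0.44541671 0.16698428 0.2479938 ] [-4.74347694e-01  2.77248014e-01 -8.76168265e-03  1.97449884e+00
 -3.90566190e-04  8.88789084e-01  1.07942145e+00] [1.70119288 0.74937059 0.75183876]
(array([  -3. , -339.1,  102.6]), array([ 0.0192, -0.0004, -0.0029]))
```

>>> jog_arm([
  [0,-45,20,0.02,0,0],
  [0,-45,20,0,0,0],
  [0,-45,20,0,0,0],
  [0,-45,15,0,0,0],
  [0,-45,10,0,0,0],
  [0,-45,10,0,0,0],
  [0,-45,10,0,0,0],
  [0,-30,0,0,0,0],
  [0,0,0,0,0,0],
])

```text
clock: 2.9
position: [0.5409, -0.2, 0.2489]
tool_rot: [0.312, 1.566, 0.277]
force: [0.3, 0.7, -0.4]
grip_width: 0.0854
```

```bash
python3 - <<'E'
from h import *
from workcell import observe,grab_frame,nets
import cv2
s=observe();print(s['clock'],s['position'],s['qpos'],s['force'])
print(delta(s,[.545,-.173,.25],target_R(-.028)))
c=wristcam(s);im=grab_frame('wrist');cv2.imwrite('pics/w1.png',im[:,:,::-1])
for n in ['ubolt_grip','ubolt','holder']:
    for q in nets.pinpoint('wrist',n)[:2]: print(n,q['location'],q['p'],atz(c,q['location'],{'ubolt_grip':.111,'ubolt':.01,'holder':0}[n]))
E
```

```text
2.9 [ 0.54094347 -0.20002022  0.24894014] [ 0.15043333  0.43905393  0.14139235  1.73299253 -0.0754985   0.97091241
  1.85672006] [ 0.2602048   0.7274631  -0.37815499]
(array([-1. , 27.1,  3.1]), array([-0.0071,  0.0043, -0.0014]))
ubolt_grip [356.6, 230.9] 0.95 [ 0.54475982 -0.17191435  0.111     ]
ubolt [351.8, 204.2] 0.88 [ 0.54442638 -0.16760926  0.01      ]
holder [310.3, 204.6] 0.64 [ 0.54543927 -0.21392669  0.        ]
```

View pics/w1.png

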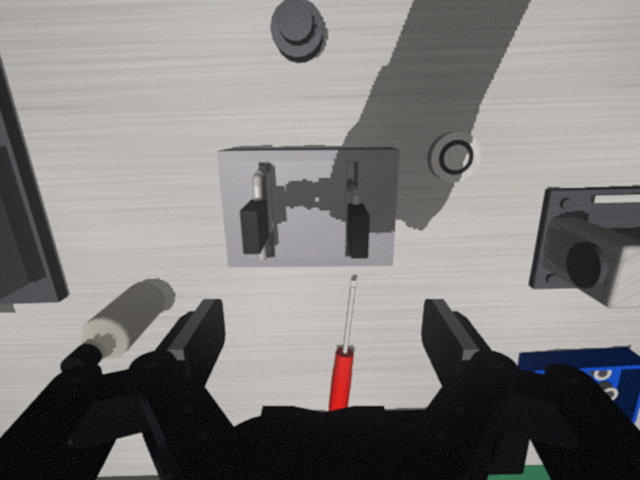

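The wrist view shows the narrow U-bolt's grip at (357,231), and its position (0.545,−0.172) agrees with the top view. Descending over it.

>>> jog_arm([
  [0,27.5,4,-0.007,0.004,0],
  [0,0,0,0,0,0],
  [40,0,0,0,0,0],
  [0,0,0,0,0,0],
])

```text
clock: 3.5
position: [0.5481, -0.1595, 0.2096]
tool_rot: [1.082, 1.565, 1.069]
force: [-0.1, -0.3, -0.1]
grip_width: 0.0853
```

```bash
python3 - <<'E'
from h import *
from workcell import observe,grab_frame,nets
import cv2
s=observe();print(s['clock'],s['position'],s['force'])
c=wristcam(s);im=grab_frame('wrist');cv2.imwrite('pics/w2.png',im[:,:,::-1])
for n in ['ubolt_grip','ubolt']:
    for q in nets.pinpoint('wrist',n)[:2]: print(n,q['location'],q['p'],atz(c,q['location'],{'ubolt_grip':.111,'ubolt':.01,'holder':0}[n]))
print(delta(s,[.5445,-.172,.103],target_R(-.028)))
E
```

```text
3.5 [ 0.54811791 -0.15952622  0.20958695] [-0.14868473 -0.27952809 -0.07047518]
ubolt_grip [305.3, 237.1] 0.78 [ 0.54340264 -0.17110213  0.111     ]
ubolt [313.0, 208.7] 0.56 [ 0.54606566 -0.16802416  0.01      ]
(array([106.5, -13.1,  -3.8]), array([ 0.0151,  0.0027, -0.0052]))
```

View pics/w2.png

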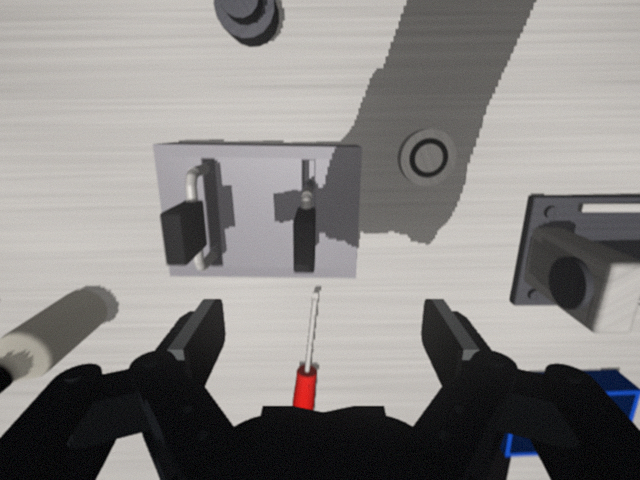

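The wrist view shows the grip at (305,237), left of the jaw centre, so I shift −12.5 mm along y before descending.

>>> jog_arm([
  [0,-12.5,-4,0.015,0.003,-0.005],
  [0,0,0,0,0,0],
  [0,0,0,0,0,0],
])

```text
clock: 3.95
position: [0.5468, -0.1761, 0.2178]
tool_rot: [-0.278, 1.56, -0.311]
force: [-0.5, 0.4, 0.1]
grip_width: 0.0857
```

```bash
python3 - <<'E'
from h import *
from workcell import observe,grab_frame,nets
import cv2
s=observe();print(s['clock'],s['position'],s['force'])
c=wristcam(s);im=grab_frame('wrist');cv2.imwrite('pics/w3.png',im[:,:,::-1])
for n in ['ubolt_grip','ubolt']:
    for q in nets.pinpoint('wrist',n)[:2]: print(n,q['location'],q['p'],atz(c,q['location'],{'ubolt_grip':.111,'ubolt':.01,'holder':0}[n]))
print(delta(s,[.5445,-.172,.103],target_R(-.028)))
E
```

```text
3.95 [ 0.5468126  -0.17613775  0.21776341] [-0.47188498  0.40359125  0.06456491]
ubolt_grip [325.8, 231.1] 0.93 [ 0.54114149 -0.17387138  0.111     ]
ubolt [330.0, 207.3] 0.81 [ 0.54708878 -0.16930561  0.01      ]
(array([114.7,   4.4,  -3.6]), array([-0.0044,  0.0104,  0.003 ]))
```

View pics/w3.png

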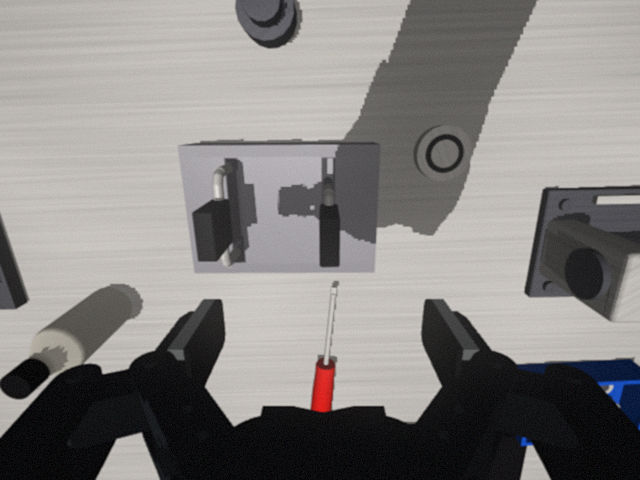

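>>> jog_arm([
  [0,0,0,0,0,0],
  [0,0,0,0,0,0],
  [0,0,0,0,0,0],
])

```text
clock: 4.4
position: [0.5467, -0.1755, 0.2172]
tool_rot: [-0.261, 1.561, -0.293]
force: [-0.6, -0.8, 0.3]
grip_width: 0.0856
```

```bash
python3 - <<'E'
from h import *
from workcell import observe,grab_frame,nets
import cv2
for i in range(3):
    s=observe();print(s['clock'],s['position'],np.abs(s['qd']).max(),s['force'],delta(s,[.5445,-.172,.103],target_R(-.028)))
    c=wristcam(s);im=grab_frame('wrist')
    for n in ['ubolt_grip']:
        for q in nets.pinpoint('wrist',n)[:2]: print(n,q['location'],q['p'],atz(c,q['location'],.111))
E
```

```text
4.4 [ 0.54674832 -0.17545001  0.21720076] 0.0015552004319171263 [-0.60710184 -0.80559504  0.29696496] (array([114.2,   3.7,  -3.4]), array([-0.0035,  0.0095,  0.0026]))
ubolt_grip [327.6, 233.4] 0.74 [ 0.54260486 -0.17187954  0.111     ]
4.5 [ 0.54678054 -0.17544648  0.21723407] 0.001417979783005879 [ 0.04072697 -0.52041957  0.84056081] (array([114.2,   3.7,  -3.5]), array([-0.0035,  0.0097,  0.0026]))
ubolt_grip [327.6, 232.0] 0.86 [ 0.54159161 -0.17184954  0.111     ]
4.6 [ 0.54676035 -0.17549434  0.21724022] 0.0015420100328571394 [-0.55378712  0.35973289 -0.26735528] (array([114.2,   3.7,  -3.5]), array([-0.0035,  0.0097,  0.0026]))
ubolt_grip [328.7, 233.8] 0.62 [ 0.54297055 -0.17113438  0.111     ]
```

>>> jog_arm([
  [5,3.5,-4,-0.003,0.009,0.003],
  [30,0,0,0,0,0],
  [30,0,0,0,0,0],
  [15,0,0,0,0,0],
  [0,0,0,0,0,0],
  [0,0,0,0,0,0],
  [0,0,0,0,0,0],
])

```text
clock: 5.4
position: [0.5422, -0.1705, 0.1348]
tool_rot: [1.891, 1.569, 1.864]
force: [0.4, 0.1, 0.2]
grip_width: 0.0854
```

```bash
python3 - <<'E'
from h import *
from workcell import observe,grab_frame,nets
import cv2
s=observe();print(s['clock'],s['position'],np.abs(s['qd']).max(),s['force'],delta(s,[.5435,-.172,.103],target_R(-.028)))
c=wristcam(s);im=grab_frame('wrist');cv2.imwrite('pics/w4.png',im[:,:,::-1])
for q in nets.pinpoint('wrist','ubolt_grip')[:2]: print(q['location'],q['p'],atz(c,q['location'],.111))
print(proj(c,[.5435,-.172,.111]))
E
```

```text
5.4 [ 0.54219523 -0.17047924  0.13475708] 0.009034431190225147 [0.35049262 0.1197611  0.22150328] (array([31.8, -1.5,  1.4]), array([ 0.0008, -0.0005, -0.0014]))
[320.1, 290.3] 0.6 [ 0.54169894 -0.17151611  0.111     ]
[319.2438156 293.5683754]
```

View pics/w4.png

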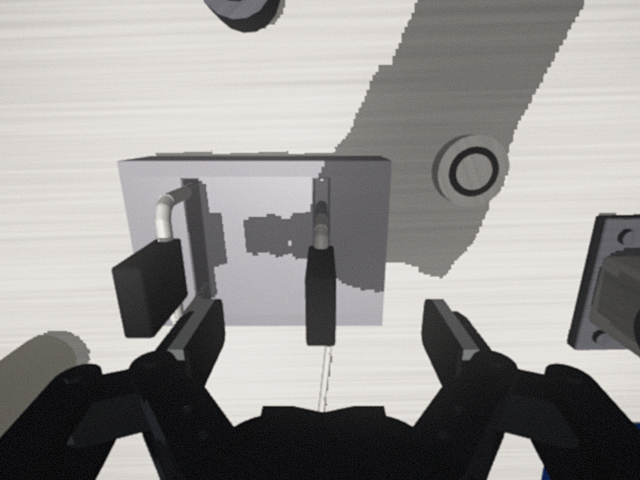

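```bash
python3 - <<'E'
from h import *
from workcell import observe
import cv2
s=observe();c=wristcam(s)
print(atz(c,(320,345),.129),atz(c,(320,248),.085),atz(c,(320,248),.129))
im=cv2.imread('pics/w4.png');z=im[190:360,270:380].astype(float)*1.0
z=np.clip(z*3,0,255).astype('uint8');cv2.imwrite('pics/w4z.png',cv2.resize(z,None,fx=3.5,fy=3.5,interpolation=cv2.INTER_CUBIC))
E
```

```text
[ 0.56145808 -0.17215339  0.129     ] [ 0.52871048 -0.17150435  0.085     ] [ 0.51325904 -0.17072588  0.129     ]
```

View pics/w4z.png

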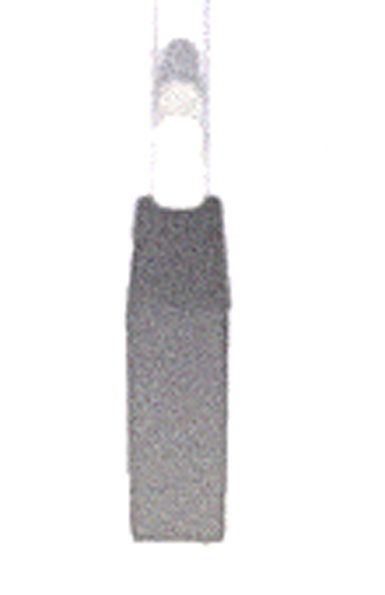

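```bash
python3 - <<'E'
from h import *
from workcell import observe
s=observe();c=wristcam(s)
for uv in [(306.6,275.7),(335.2,275.7),(307.8,344.6),(333.7,344.6)]: print(np.round(atz(c,uv,.129)*1000,1))
E
```

```text
[ 525.9 -177.   129. ]
[ 526.3 -164.5  129. ]
[ 561.1 -177.9  129. ]
[ 561.4 -165.7  129. ]
```

>>> jog_arm([
  [16,-0.8,1.5,0,0,0],
  [12,0,0,0,0,0],
  [2,0,0,0,0,0],
  [0,0,0,0,0,0],
  [0,0,0,0,0,0],
  [0,0,0,0,0,0],
])

```text
clock: 6.1
position: [0.5455, -0.1718, 0.1072]
tool_rot: [0.1, 1.566, 0.073]
force: [0.6, 0.5, 0.0]
grip_width: 0.0855
```

```bash
python3 - <<'E'
from h import *
from workcell import observe
s=observe();print(s['clock'],s['position'],np.abs(s['qd']).max(),s['force'],delta(s,[.5437,-.1713,.103],target_R(-.028)))
E
```

```text
6.1 [ 0.54545951 -0.17177791  0.10717226] 0.0051501606025962775 [0.64892557 0.53460438 0.00382164] (array([ 4.2,  0.4, -1.8]), array([ 0.0006,  0.0048, -0.0005]))
```

>>> jog_arm([
  [4,0.3,-1.8,0,0.005,0],
  [0,0,0,0,0,0],
  [0,0,0,0,0,0],
])

```text
clock: 6.4
position: [0.5438, -0.1715, 0.1036]
tool_rot: [0.669, 1.57, 0.641]
force: [-0.4, 0.2, -0.5]
grip_width: 0.0851
```

```bash
python3 - <<'E'
from h import *
from workcell import observe
s=observe();print(s['clock'],s['position'],np.abs(s['qd']).max(),s['force'],delta(s,[.5437,-.1713,.103],target_R(-.028)))
E
```

```text
6.4 [ 0.54383042 -0.17146449  0.10356412] 0.0032423951866300837 [-0.42557077  0.22710413 -0.4799182 ] (array([ 0.6,  0.2, -0.1]), array([ 0.0006,  0.0004, -0.0003]))
```

>>> jog_arm([
  [0,0,0,0,0,0],
  [0,0,0,0,0,0],
  [0,0,0,0,0,0],
  [0,0,0,0,0,0],
  [0,0,0,0,0,0],
  [0,0,0,0,0,0],
  [0,0,0,0,0,0],
  [0,0,0,0,0,0],
], gripper=255, newtons=70)

```text
clock: 7.2
position: [0.5439, -0.1715, 0.1038]
tool_rot: [0.345, 1.57, 0.318]
force: [0.1, 0.5, 1.3]
grip_width: 0.0133
```

```bash
python3 - <<'E'
from h import *
from workcell import observe
s=observe();print(s['clock'],s['position'],np.abs(s['qd']).max(),s['force'],s['moment'],s['grip_width'],delta(s,[.5437,-.1713,.103],target_R(-.028)))
E
```

```text
7.2 [ 0.54389644 -0.17153431  0.10382788] 0.0025163982471953835 [0.06511569 0.52949599 1.25542812] [0.01457001 0.04277739 0.0685471 ] 0.013288055888205854 (array([ 0.8,  0.2, -0.2]), array([ 0.0005,  0.0006, -0.0002]))
```

>>> jog_arm([
  [-15,0,0,0,0,0],
  [-25,0,0,0,0,0],
  [-35,0,0,0,0,0],
  [-40,0,0,0,0,0],
  [-40,0,0,0,0,0],
  [-25,0,0,0,0,0],
  [0,0,0,0,0,0],
  [0,0,0,0,0,0],
])

```text
clock: 8.0
position: [0.5423, -0.1709, 0.2885]
tool_rot: [2.808, 1.566, 2.781]
force: [-0.0, -0.2, -2.1]
grip_width: 0.0132
```

```bash
python3 - <<'E'
from h import *
from workcell import observe,grab_frame
import cv2
s=observe();print(s['clock'],s['position'],np.abs(s['qd']).max(),s['force'],s['grip_width'],delta(s,[.5985,.2185,.27],target_R(-.013)))
im=grab_frame('wrist');cv2.imwrite('pics/w5.png',im[:,:,::-1])
im=grab_frame('scene');cv2.imwrite('pics/s5.png',im[:,:,::-1])
E
```

```text
8.0 [ 0.54228971 -0.1709069   0.28854285] 0.01658729320086749 [-1.68145545e-03 -2.16355120e-01 -2.07395505e+00] 0.01317520603402691 (array([ 18.9, 390.8,  45.7]), array([-0.0142, -0.0041, -0.0015]))
```

View pics/w5.png

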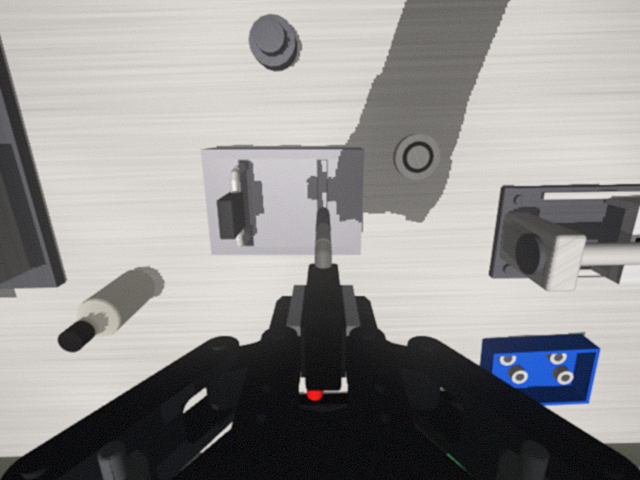

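View pics/s5.png

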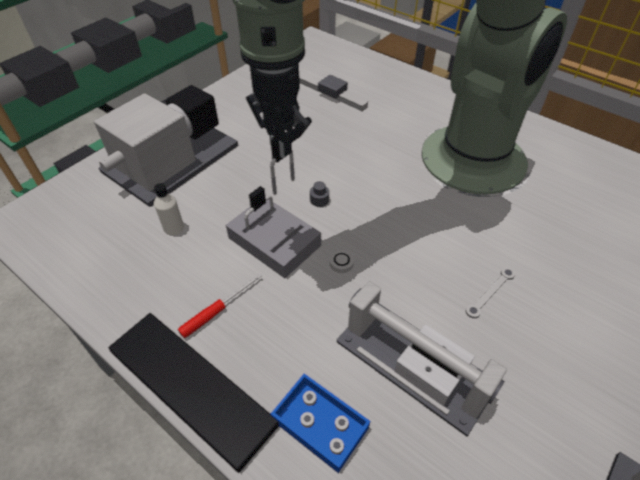

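The scene view shows the narrow U-bolt lifted clear, with the wide one still in its slot at (258,205). Now carrying it to the fixture.

>>> jog_arm([
  [0,25,4,-0.014,0,0],
  [0,42,6,0,0,0],
  [0,45,7,0,0,0],
  [0,45,7,0,0,0],
  [0,45,7,0,0,0],
  [0,45,7,0,0,0],
  [0,45,7,0,0,0],
  [0,35,5,0,0,0],
  [0,20,2,0,0,0],
  [0,0,0,0,0,0],
  [0,0,0,0,0,0],
  [0,0,0,0,0,0],
])

```text
clock: 9.3
position: [0.5955, 0.1869, 0.2696]
tool_rot: [-2.994, 1.541, -3.011]
force: [0.9, -0.5, -1.0]
grip_width: 0.0131
```

```bash
python3 - <<'E'
from h import *
from workcell import observe,grab_frame
import cv2
s=observe();print(s['clock'],s['position'],np.abs(s['qd']).max(),s['force'],s['grip_width'],delta(s,[.5985,.2185,.27],target_R(-.013)))
im=grab_frame('wrist');cv2.imwrite('pics/w6.png',im[:,:,::-1])
E
```

```text
9.3 [0.59546556 0.1868798  0.26955359] 0.011335698109421815 [ 0.91599652 -0.52381944 -1.03087651] 0.013086254017211078 (array([-0.7, 31.7,  2.5]), array([-0.0032, -0.0295,  0.0043]))
```

View pics/w6.png

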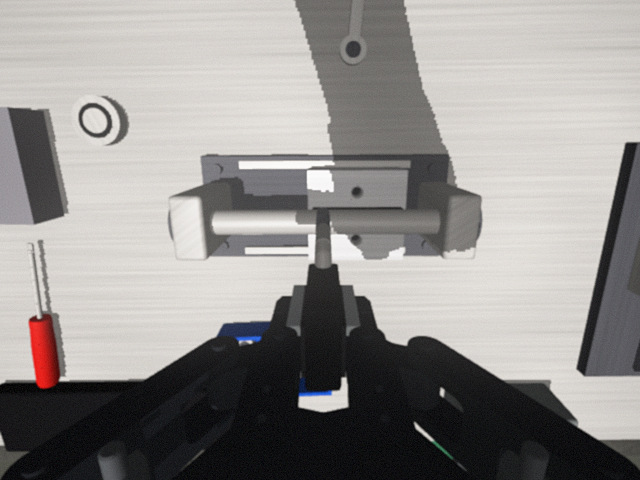

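```bash
python3 - <<'E'
from h import *
from workcell import observe
import cv2
s=observe();c=wristcam(s)
im=cv2.imread('pics/w6.png')
cv2.imwrite('pics/w6z.png',cv2.resize(im[145:275,195:455],None,fx=3,fy=3,interpolation=cv2.INTER_CUBIC))
cv2.imwrite('pics/w6h.png',cv2.resize(im[175:255,310:400],None,fx=7,fy=7,interpolation=cv2.INTER_CUBIC))
for uv in [(357,191.5),(356,239.5)]: print(atz(c,uv,.06))
E
```

```text
[0.57207566 0.22049954 0.06      ]
[0.62245383 0.22000393 0.06      ]
```

View pics/w6h.png

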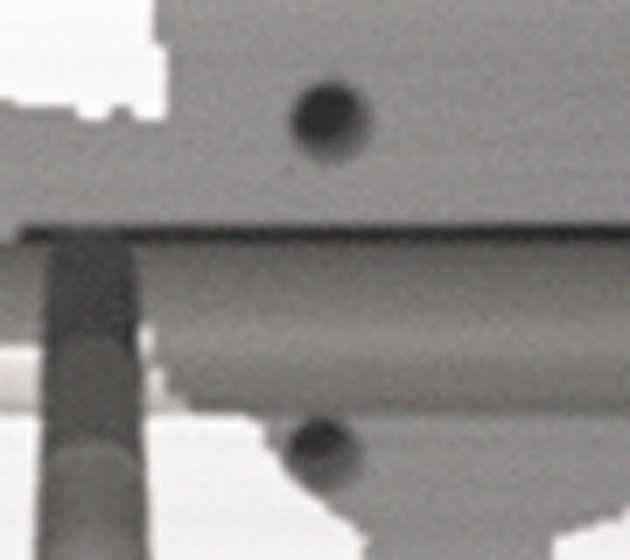

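View pics/w6z.png

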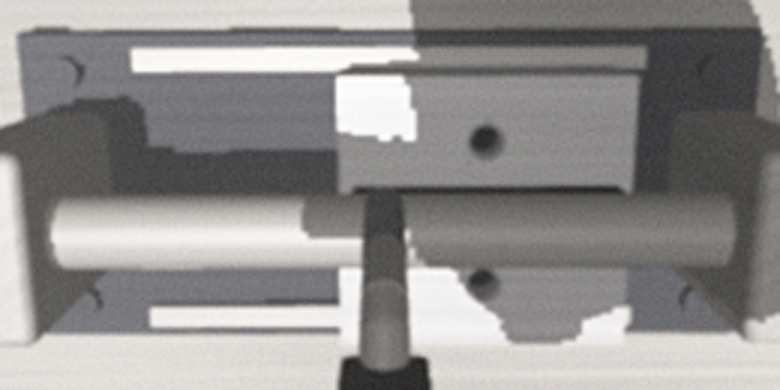

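```bash
python3 - <<'E'
from h import *
from workcell import observe
s=observe();c=wristcam(s);R=Rtool(s);p=np.array(s['position'])
for x in (-.025,.025):
  for zz in (.0938,.0638,.0188): 
    print(x,zz,proj(c,p+R@np.array([zz,0,x])))
print(c['R'].T@[0,0,1], np.round(R,4))
for uv in [(357.3,192.4),(356.1,239.7)]: print(atz(c,uv,.06))
E
```

```text
-0.025 0.0938 [322.47401335 210.74352092]
-0.025 0.0638 [322.39271018 222.25680074]
-0.025 0.0188 [322.21581025 247.30746517]
0.025 0.0938 [322.47934289 278.57398296]
0.025 0.0638 [322.40439415 298.24102321]
0.025 0.0188 [322.24570984 339.88082524]
[ 0.27293841 -0.00932053 -0.96198636] [[-0.0295  0.0167  0.9994]
 [-0.0041  0.9999 -0.0168]
 [-0.9996 -0.0046 -0.0294]]
[0.57298954 0.22081186 0.06      ]
[0.62267381 0.22011092 0.06      ]
```

The wrist view shows both plate holes at (357,192) and (356,240), i.e. near (0.573,0.2207) and (0.623,0.220), 50 mm apart. The top view gave nearly the same. I'll align above them and level the tool.

>>> jog_arm([
  [0,20,2.5,-0.003,-0.029,0.004],
  [10,13,0,0,0,0],
  [20,0,0,0,0,0],
  [15,0,0,0,0,0],
  [0,0,0,0,0,0],
  [0,0,0,0,0,0],
  [0,0,0,0,0,0],
])

```text
clock: 10.05
position: [0.5991, 0.2152, 0.2215]
tool_rot: [-2.27, 1.567, -2.291]
force: [1.1, 0.3, -1.9]
grip_width: 0.013
```

```bash
python3 - <<'E'
from h import *
from workcell import observe,grab_frame
import cv2
s=observe();print(s['clock'],s['position'],np.abs(s['qd']).max(),s['force'],s['grip_width'],delta(s,[.598,.2198,.19],target_R(-.013)))
c=wristcam(s);R=Rtool(s);p=np.array(s['position'])
im=grab_frame('wrist')[:,:,::-1].copy();cv2.imwrite('pics/w7.png',im)
cv2.imwrite('pics/w7z.png',cv2.resize(im[130:330,200:450],(750,600),interpolation=cv2.INTER_CUBIC))
for x in (-.025,.025):print(x,proj(c,p+R@np.array([.0938,0,x])))
E
```

```text
10.05 [0.59910209 0.21517634 0.2215127 ] 0.006749365677373287 [ 1.11969439  0.34095114 -1.87452624] 0.01297519189218942 (array([31.5,  4.7, -1.1]), array([-0.0078, -0.0025,  0.003 ]))
-0.025 [322.47315068 210.7612716 ]
0.025 [322.4776633  278.58828842]
```

View pics/w7z.png

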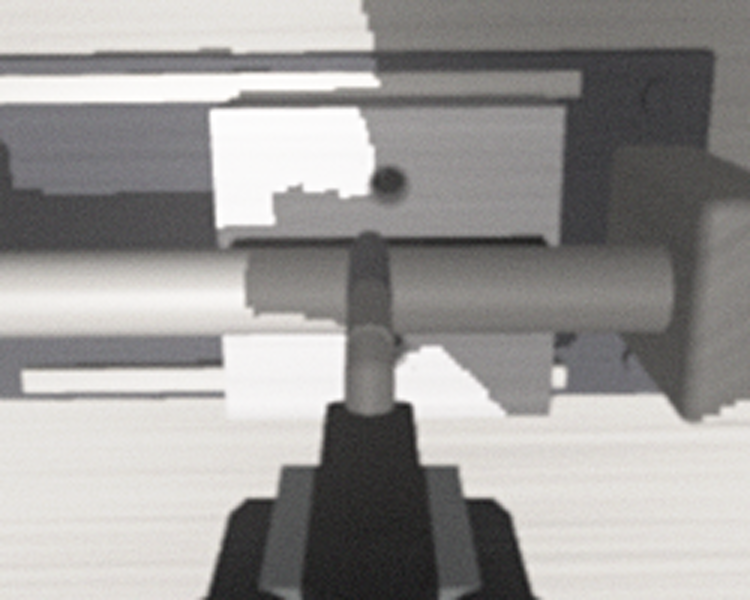

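```bash
python3 - <<'E'
from h import *
from workcell import observe
s=observe();c=wristcam(s);R=Rtool(s)
h=atz(c,(329.3,191),.06);print(h, h+[.025,-.013*.025,0])
print(atz(c,(200+370/3,130+233/3),s['position'][2]-.0938),np.array(s['position'])+R@[.0938,0,-.025])
E
```

```text
[0.57237712 0.22105252 0.06      ] [0.59737712 0.22072752 0.06      ]
[0.57196514 0.21603698 0.12795467] [0.57407643 0.2154129  0.12800527]
```

>>> jog_arm([
  [0,4.9,-1,-0.008,-0.002,0.003],
  [0,0,0,0,0,0],
  [0,0,0,0,0,0],
  [15,0,0,0,0,0],
  [15,0,0,0,0,0],
  [5,0,0,0,0,0],
  [0,0,0,0,0,0],
  [0,0,0,0,0,0],
])

```text
clock: 10.9
position: [0.5987, 0.2206, 0.1851]
tool_rot: [0.64, 1.569, 0.627]
force: [0.3, 0.1, -1.4]
grip_width: 0.0133
```

```bash
cat > look.py <<'E'
import sys
from h import *
from workcell import observe,grab_frame
import cv2
s=observe();print(s['clock'],np.round(s['position'],4),np.abs(s['qd']).max().round(4),np.round(s['force'],1),np.round(s['moment'],2),s['grip_width'])
print('delta',delta(s,[.598,.2201,.17],target_R(-.013)), 'tip z',s['position'][2]-.0938)
if len(sys.argv)>1:
    c=wristcam(s);R=Rtool(s);p=np.array(s['position'])
    im=grab_frame('wrist')[:,:,::-1].copy();cv2.imwrite(f'pics/{sys.argv[1]}.png',cv2.resize(im[130:330,200:450],(750,600),interpolation=cv2.INTER_CUBIC))
    for x in (-.025,.025):print(x,proj(c,p+R@np.array([.0938,0,x])))
    for x in (-.025,.025):print('hole',proj(c,[.598+x,.2201,.06]))
E
python3 look.py w8
```

```text
10.9 [0.5987 0.2206 0.1851] 0.0061 [ 0.3  0.1 -1.4] [-0.01  0.06 -0.05] 0.013312764047835301
delta (array([15.1, -0.5, -0.7]), array([ 0.0006,  0.0017, -0.0012])) tip z 0.09125958865051287
-0.025 [322.47223181 210.7614631 ]
0.025 [322.47674576 278.58888622]
hole [321.30132207 200.35624052]
hole [322.13675448 261.42925666]
```

View pics/w8.png

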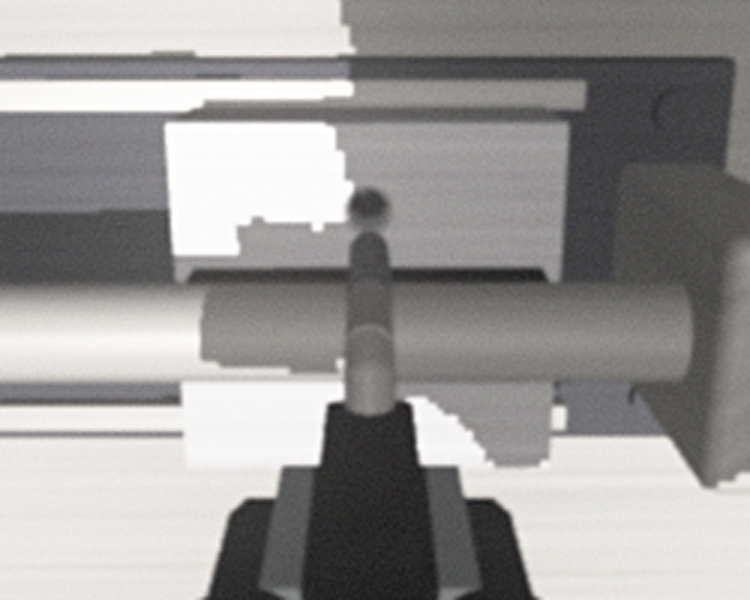

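The zoomed view shows the plate hole at (323,199), just ahead of the −x leg tip at (323,208): aligned in y. Small corrections, then down to just above the plate.

>>> jog_arm([
  [0,-0.4,-1.2,0,0.002,0],
  [10,0,0,0,0,0],
  [10,0,0,0,0,0],
  [3,0,0,0,0,0],
  [0,0,0,0,0,0],
  [0,0,0,0,0,0],
  [0,0,0,0,0,0],
])

```text
clock: 11.65
position: [0.5977, 0.2203, 0.1608]
tool_rot: [1.265, 1.569, 1.253]
force: [0.3, -0.7, -1.8]
grip_width: 0.013
```

```bash
python3 look.py w9
```

```text
11.65 [0.5977 0.2203 0.1608] 0.0017 [ 0.3 -0.7 -1.8] [ 0.01 -0.06 -0.01] 0.012977942425120303
delta (array([-9.2, -0.2,  0.3]), array([ 0.0006,  0.0006, -0.0018])) tip z 0.06698557843392594
-0.025 [322.47273055 210.76089888]
0.025 [322.47726001 278.58850346]
hole [321.49283547 208.84423754]
hole [322.39471618 274.95629736]
```

View pics/w9.png

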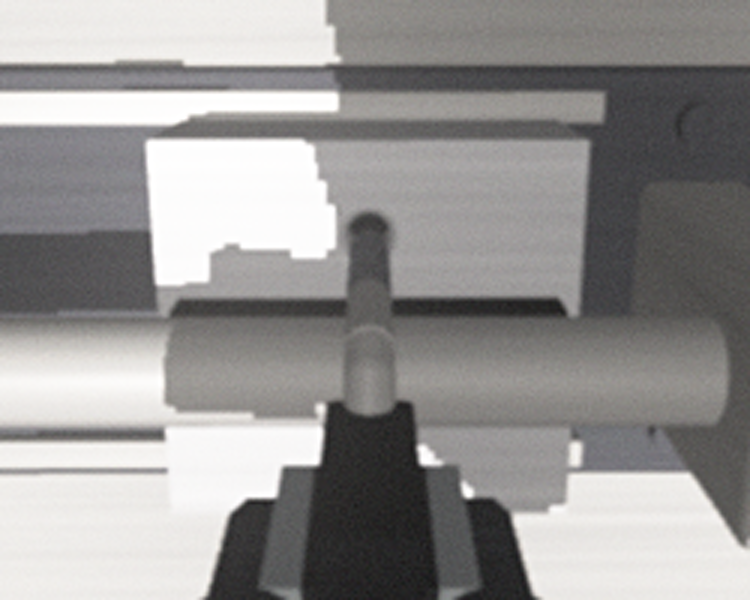

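The hole rim shows around the leg tip at (323,207), centred in y. Light descent now.

>>> jog_arm([
  [1,0,-0.5,0,0,-0.001],
  [2,0,0,0,0,0],
  [2,0,0,0,0,0],
  [1,0,0,0,0,0],
  [1,0,0,0,0,0],
])

```text
clock: 12.2
position: [0.5975, 0.2205, 0.1539]
tool_rot: [0.631, 1.569, 0.619]
force: [-0.5, 0.6, -1.9]
grip_width: 0.013
```

```bash
python3 look.py
```

```text
12.2 [0.5975 0.2205 0.1539] 0.0237 [-0.5  0.6 -1.9] [ 0.02  0.   -0.03] 0.01299919683595762
delta (array([-16.1,  -0.3,   0.6]), array([ 0.0006,  0.0016, -0.0012])) tip z 0.06012746906105523
```

>>> jog_arm([
  [1,-0.2,0,0,0,0],
  [1,0,0,0,0,0],
  [1,0,0,0,0,0],
])

```text
clock: 12.5
position: [0.5975, 0.2202, 0.1506]
tool_rot: [0.642, 1.569, 0.63]
force: [0.0, -0.2, -2.5]
grip_width: 0.0132
```

```bash
python3 look.py w10
```

```text
12.5 [0.5975 0.2202 0.1506] 0.0213 [ 0.  -0.2 -2.5] [ 0.01 -0.04 -0.03] 0.01322303041025758
delta (array([-19.4,  -0.1,   0.6]), array([ 0.0005,  0.0016, -0.0012])) tip z 0.05681998042963207
-0.025 [322.47216677 210.76135044]
0.025 [322.47668493 278.58877448]
hole [321.62806351 212.41710724]
hole [322.56291765 280.91596279]
```

View pics/w10.png

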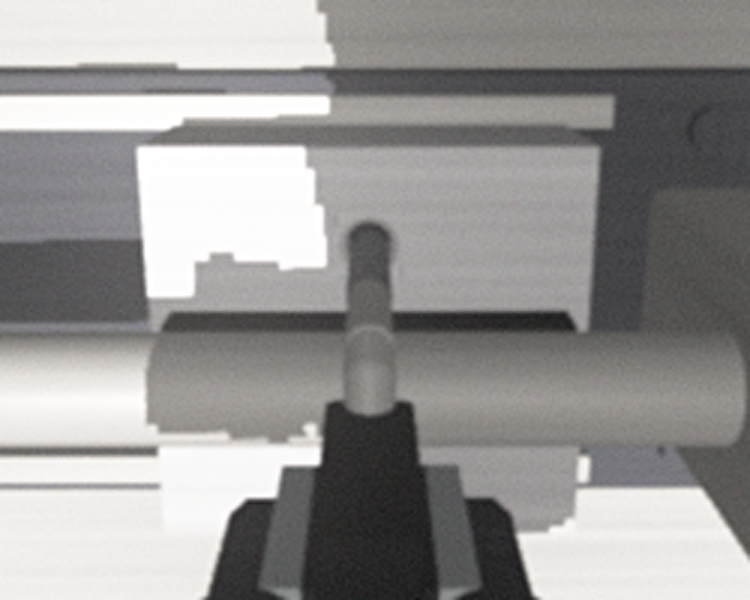

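Tips are below the plate top (56.8 mm) with no contact force, and the leg sits centred in the hole at (323,210). Continuing down gently.

>>> jog_arm([
  [2,0,0,0,0.001,0],
  [2,0,0,0,0,0],
  [2,0,0,0,0,0],
  [2,0,0,0,0,0],
  [2,0,0,0,0,0],
])

```text
clock: 13.05
position: [0.5975, 0.2202, 0.1397]
tool_rot: [1.192, 1.57, 1.179]
force: [-0.2, -0.2, -2.1]
grip_width: 0.0135
```

```bash
python3 look.py
```

```text
13.05 [0.5975 0.2202 0.1397] 0.0407 [-0.2 -0.2 -2.1] [-0.   -0.   -0.03] 0.013486703297149419
delta (array([-30.3,  -0.1,   0.6]), array([ 0.0005,  0.0005, -0.0011])) tip z 0.04591271236845637
```

>>> jog_arm([
  [2,0,0,0,0,0],
  [2,0,0,0,0,0],
  [2,0,0,0,0,0],
  [1.5,0,0,0,0,0],
  [1,0,0,0,0,0],
])

```text
clock: 13.55
position: [0.5974, 0.2202, 0.1302]
tool_rot: [1.352, 1.57, 1.34]
force: [-0.2, 0.3, -1.8]
grip_width: 0.0134
```

```bash
python3 look.py
```

```text
13.55 [0.5974 0.2202 0.1302] 0.0202 [-0.2  0.3 -1.8] [-0.02  0.    0.01] 0.013350365046859734
delta (array([-39.8,  -0.1,   0.6]), array([ 0.0005,  0.0002, -0.001 ])) tip z 0.036434479170569106
```

>>> jog_arm([
  [1,0,0,0,0,0],
  [1,0,0,0,0,0],
  [1,0,0,0,0,0],
  [1,0,0,0,0,0],
  [1,0,0,0,0,0],
])

```text
clock: 14.05
position: [0.5977, 0.2203, 0.126]
tool_rot: [0.955, 1.569, 0.942]
force: [-2.0, -1.9, 6.0]
grip_width: 0.0134
```

```bash
python3 look.py
```

```text
14.05 [0.5977 0.2203 0.126 ] 0.013 [-2.  -1.9  6. ] [-0.33  0.82  0.02] 0.013361505386708373
delta (array([-44. ,  -0.1,   0.4]), array([ 0.0004,  0.001 , -0.0014])) tip z 0.03224792677833413
```

>>> jog_arm([
  [1.2,0,0,0,0,0],
  [1.2,0,0,0,0,0],
  [1.2,0,0,0,0,0],
  [1.2,0,0,0,0,0],
  [1.2,0,0,0,0,0],
])

```text
clock: 14.55
position: [0.5976, 0.2203, 0.122]
tool_rot: [0.91, 1.569, 0.897]
force: [-2.6, 0.9, 5.7]
grip_width: 0.0131
```

```bash
python3 look.py
```

```text
14.55 [0.5976 0.2203 0.122 ] 0.016 [-2.6  0.9  5.7] [-0.3   0.74 -0.01] 0.013059375296492329
delta (array([-48. ,  -0.1,   0.4]), array([ 0.0003,  0.0014, -0.0018])) tip z 0.028196925699521883
```

>>> jog_arm([
  [1.2,0,-0.3,0,0,0],
  [1.2,0,0,0,0.001,0],
  [1.2,0,0,0,0,0],
  [1.2,0,0,0,0,0],
  [1.2,0,0,0,0,0],
])

```text
clock: 15.05
position: [0.5977, 0.2202, 0.1181]
tool_rot: [0.969, 1.568, 0.956]
force: [-2.8, -1.7, 6.0]
grip_width: 0.0131
```

```bash
python3 look.py
```

```text
15.05 [0.5977 0.2202 0.1181] 0.0175 [-2.8 -1.7  6. ] [-0.26  0.76  0.03] 0.013061387483593898
delta (array([-51.9,   0. ,   0.4]), array([-0.0001,  0.0016, -0.0023])) tip z 0.024290513839743427
```

>>> jog_arm([
  [1.2,0,-0.2,0,0.001,0.001],
  [1.2,0,0,0,0,0],
  [1.2,0,0,0,0,0],
  [1,0,0,0,0,0],
])

```text
clock: 15.45
position: [0.5976, 0.2201, 0.1151]
tool_rot: [1.234, 1.567, 1.221]
force: [-2.6, -1.2, 5.8]
grip_width: 0.0129
```

```bash
python3 look.py
```

```text
15.45 [0.5976 0.2201 0.1151] 0.0131 [-2.6 -1.2  5.8] [-0.27  0.75  0.04] 0.01290253130090948
delta (array([-54.9,   0.2,   0.4]), array([-0.0003,  0.0013, -0.0036])) tip z 0.021274621016137932
```

>>> jog_arm([
  [1.2,0,0,0,0.001,0.003],
  [1,0,0,0,0,0],
])

```text
clock: 15.65
position: [0.5977, 0.2198, 0.1137]
tool_rot: [1.482, 1.564, 1.469]
force: [-4.9, -2.8, 14.2]
grip_width: 0.013
```

```bash
python3 look.py
```

```text
15.65 [0.5977 0.2198 0.1137] 0.0079 [-4.9 -2.8 14.2] [-0.53  1.15  0.06] 0.013007962484150296
delta (array([-56.3,   0.6,   0.3]), array([-0.0005,  0.0006, -0.0065])) tip z 0.019946152982858414
```

>>> jog_arm([
  [1.2,0,0,0,0,0.003],
  [1.2,0,0,0,0,0],
])

```text
clock: 15.85
position: [0.5978, 0.2198, 0.1136]
tool_rot: [1.47, 1.561, 1.456]
force: [-8.7, -1.9, 22.0]
grip_width: 0.0136
```

```bash
python3 look.py w11; python3 -c "
from workcell import grab_frame
import cv2
a=grab_frame('scene')[:,:,::-1];cv2.imwrite('pics/s11.png',cv2.resize(a[240:440,300:540],(720,600),interpolation=cv2.INTER_CUBIC))"
```

```text
15.85 [0.5978 0.2198 0.1136] 0.0036 [-8.7 -1.9 22. ] [-0.79  2.12  0.02] 0.013552926031035199
delta (array([-56.4,   0.9,   0.3]), array([-0.0006,  0.001 , -0.0099])) tip z 0.019806762781487727
-0.025 [322.47873126 210.76328886]
0.025 [322.48303738 278.59148878]
hole [321.37456606 227.23827438]
hole [322.58259229 306.36706776]
```

View pics/s11.png

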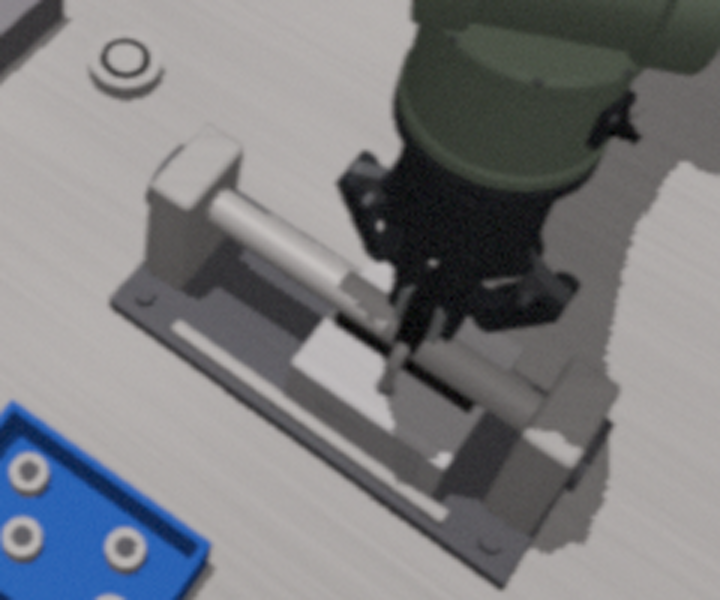

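View pics/w11.png

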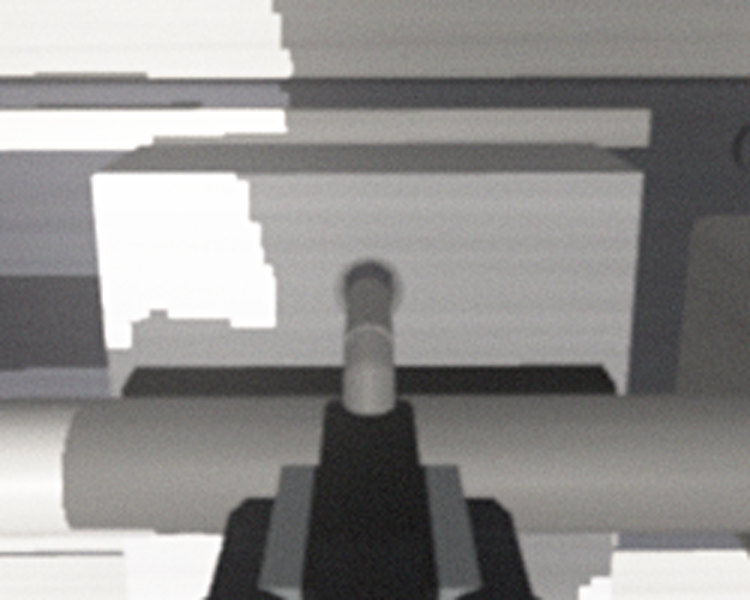

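Tip height is 19.8 mm and the force rose to about 24 N with no further travel, so the U-bolt is seated. The view shows the leg in its hole and the block on the tube. Unloading, then releasing.

>>> jog_arm([
  [0,0,0,0,0,0.004],
  [-0.3,0,0,0,0,0.003],
  [0,0,0,0,0,0],
])

```text
clock: 16.25
position: [0.5979, 0.2197, 0.1145]
tool_rot: [1.474, 1.553, 1.461]
force: [-0.8, -0.2, -2.1]
grip_width: 0.0134
```

```bash
python3 look.py
```

```text
16.25 [0.5979 0.2197 0.1145] 0.0041 [-0.8 -0.2 -2.1] [-0.04  0.05 -0.04] 0.013381678497337703
delta (array([-55.5,   1.3,   0.2]), array([-0.0007,  0.0017, -0.0173])) tip z 0.02070450853548733
```

The tool has tilted 0.017 rad about its z because I corrected with the wrong sign, and it has lifted 0.9 mm. I'll straighten it and press home again lightly.

>>> jog_arm([
  [0,0,0,0,0,-0.009],
  [0,0,0,0,0,-0.008],
  [0,0,0,0,0,0],
])

```text
clock: 16.55
position: [0.5978, 0.2198, 0.1141]
tool_rot: [-0.845, 1.569, -0.859]
force: [0.2, 0.3, -1.4]
grip_width: 0.0131
```

```bash
python3 look.py
```

```text
16.55 [0.5978 0.2198 0.1141] 0.0025 [ 0.2  0.3 -1.4] [ 0.07 -0.05  0.03] 0.013066103293539348
delta (array([-55.9,   0.2,   0.2]), array([-0.0007,  0.0012,  0.0014])) tip z 0.020269719209249
```

>>> jog_arm([
  [1,0,0,0,0.001,0],
  [1.2,0,0,0,0,0],
  [1,0,0,0,0,0],
])

```text
clock: 16.85
position: [0.5981, 0.2199, 0.1136]
tool_rot: [-0.981, 1.569, -0.995]
force: [-7.3, -2.0, 16.6]
grip_width: 0.013
```

```bash
python3 look.py
```

```text
16.85 [0.5981 0.2199 0.1136] 0.0032 [-7.3 -2.  16.6] [-0.65  1.69 -0.06] 0.012982806172799996
delta (array([-56.4,   0.2,  -0. ]), array([-0.0006,  0.001 ,  0.0015])) tip z 0.01982101346657336
```

>>> jog_arm([
  [0,0,0,0,0,0],
  [0,0,0,0,0,0],
  [0,0,0,0,0,0],
  [0,0,0,0,0,0],
  [0,0,0,0,0,0],
  [0,0,0,0,0,0],
], gripper=110)

```text
clock: 17.45
position: [0.5983, 0.2201, 0.1137]
tool_rot: [-0.653, 1.569, -0.666]
force: [0.0, -0.3, 0.2]
grip_width: 0.0485
```

```bash
python3 look.py w12
```

```text
17.45 [0.5983 0.2201 0.1137] 0.0018 [ 0.  -0.3  0.2] [-0.07  0.01  0.02] 0.04853837672434833
delta (array([-56.3,  -0.1,  -0.2]), array([-0.0004,  0.0016,  0.0012])) tip z 0.019947918382801036
-0.025 [322.47086117 210.76107258]
0.025 [322.475414   278.58823496]
hole [321.90172077 226.23707843]
hole [323.05319649 305.43608511]
```

View pics/w12.png

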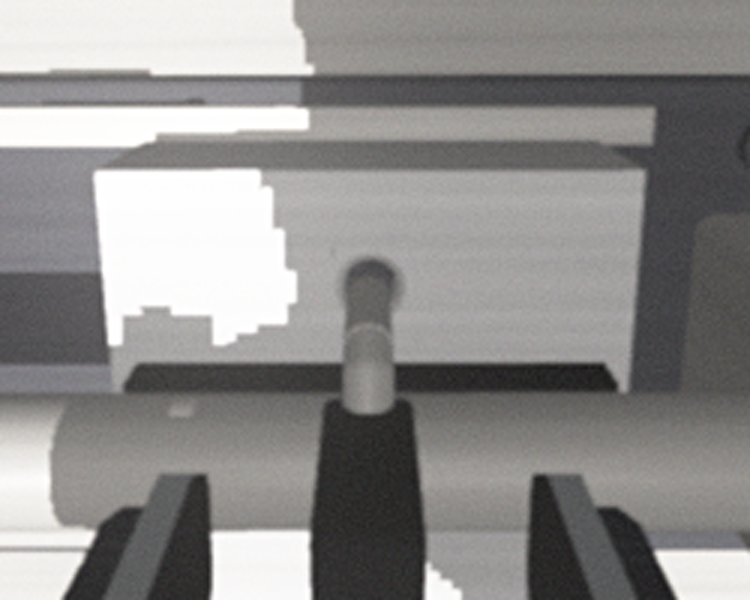

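The jaws are open on both sides of the block at (323,300), and the U-bolt stands upright in place. Retreating straight up.

>>> jog_arm([
  [-10,0,0,0,0,0],
  [-20,0,0,0,0,0],
  [-30,0,0,0,0,0],
  [-40,0,0,0,0,0],
  [-40,0,0,0,0,0],
  [-40,0,0,0,0,0],
  [-20,0,-30,0,0,0],
  [0,-20,-40,0,0,0],
  [0,-30,-40,0,0,0],
  [0,-45,-10,0,0,0],
  [0,-45,0,0,0,0],
  [0,-30,0,0,0,0],
  [0,0,0,0,0,0],
  [0,0,0,0,0,0],
  [0,0,0,0,0,0],
])

```text
clock: 19.0
position: [0.4692, 0.0471, 0.3316]
tool_rot: [0.356, 1.56, 0.344]
force: [-0.4, 0.3, -0.3]
grip_width: 0.0487
```

```bash
python3 look.py; python3 - <<'E'
from h import *
from workcell import grab_frame,observe
import cv2
a=grab_frame('scene')[:,:,::-1];cv2.imwrite('pics/s13.png',a);cv2.imwrite('pics/s13z.png',cv2.resize(a[240:440,300:540],(720,600),interpolation=cv2.INTER_CUBIC))
a=grab_frame('top')[:,:,::-1];cv2.imwrite('pics/t13.png',a)
a=grab_frame('wrist')[:,:,::-1];cv2.imwrite('pics/w13.png',a)
E
```

```text
19.0 [0.4692 0.0471 0.3316] 0.0093 [-0.4  0.3 -0.3] [0.05 0.   0.05] 0.04869831512633639
delta (array([163.6, 173.9, 125. ]), array([ 0.001 ,  0.01  , -0.0037])) tip z 0.23784788913559007
```

View pics/s13.png

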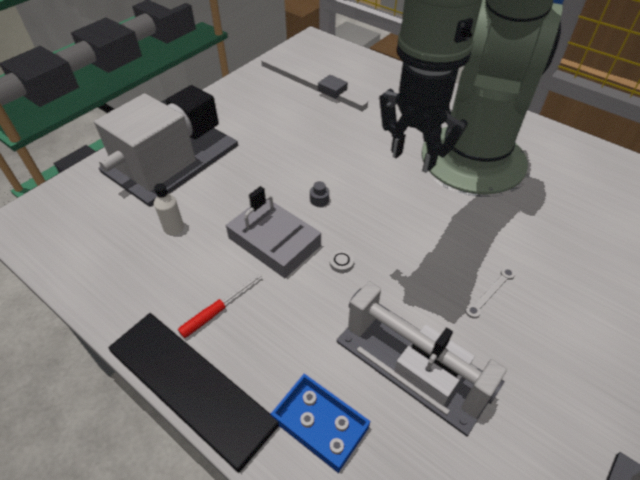

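View pics/s13z.png

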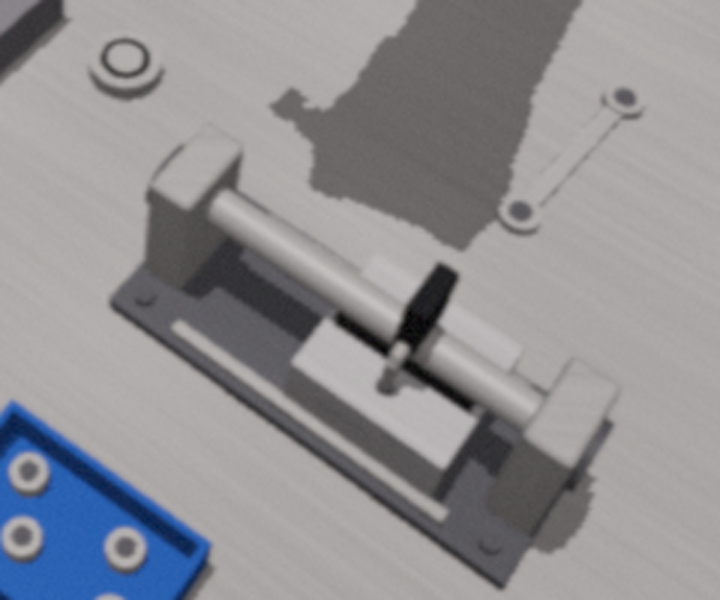

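View pics/t13.png

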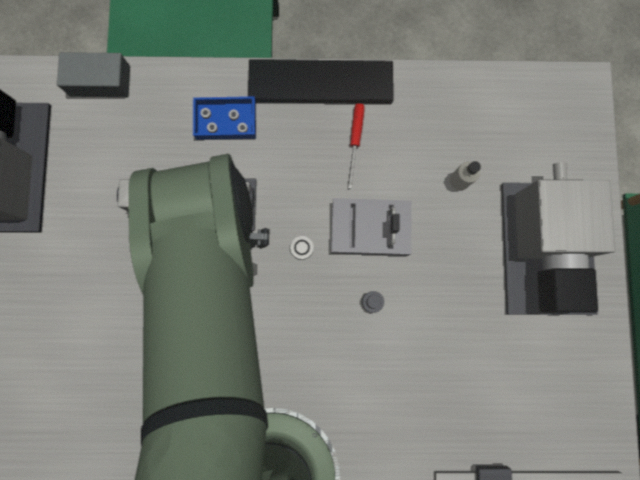

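View pics/w13.png

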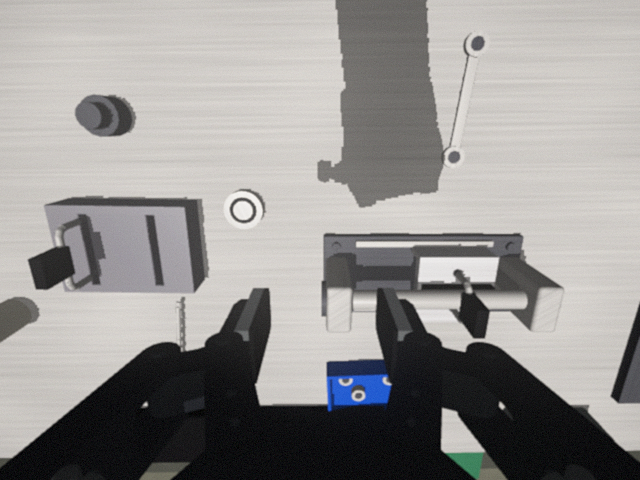

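The U-bolt stands on the tube at scene (440,345) with its block resting on it. The wide U-bolt and the bystanders are where they were. Handing in.

```bash
python3 -c "
from workcell import bot,observe
print(bot.job_done(), observe()['clock'])"
```

```text
the job is handed in; nothing more can be done
the job is handed in; nothing more can be done
```

The narrower U-bolt is standing released on the tube, with its legs in the saddle plate's holes and its grip block resting on the tube top. I handed the job in at about 19 s on the robot's clock.

**What I did:** I took it from the left slot of the storage block as seen in the top view. I found the plate holes by eye, about 35 mm from the fixture's midpoint towards its +y. Both legs entered on the first light descent with no contact force. I then pushed the ejector bar down against about 8 N.

**Last checks:**
- **Seating:** At the end of the press the leg tips were 19.8 mm above the bench, against a nominal 20 mm. The pressing force rose without further travel, and the highest reading was 22 N.
- **After release:** The force was near zero, and the final scene and wrist pictures show the U-bolt upright on the tube.
- **Everything else:** The wide U-bolt, bearing, coupling, screwdriver and bottle look unmoved in the pictures. The arm hides the wrench in the last top view, but the scene view shows it in place.

**What went wrong or disagreed:**
- **Tilt:** I corrected a small tilt with the wrong sign. This tilted the held U-bolt by 0.017 rad and lifted it about 0.9 mm after the first seating. I straightened it and pressed it home again to the same height before releasing it.
- **Cameras:** The wrist and top cameras differed by 1 to 2 mm on where the holes were.
- **Ejector:** I did not read its travel directly; I only inferred it from the leg tip height.

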